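# Fetch the stop bar from behind the setting gauges

### The job

The cream stop bar lies at the back of the wooden rack, shut in by three upright setting gauges. Stand all three gauges upright on the green rubber mat, then lay the bar flat inside the orange outline on the aluminium fixture plate, parallel to it and centred, and after that put every gauge back upright on the very place in the rack where it stood at the start. Knock no gauge over, and leave the red screwdriver and the USB stick where they lie.

Things in the scene. Friction and masses are not known exactly. Their poses are not given: they have to be found in the camera images.
- white_gauge: white upright square post, 20 x 20 x 98 mm tall; origin at the centre of its underside, z up along the post, x and y square to its sides. Grip it near its top. It stands at the start on one of the three outlined places of the rack (which of them changes)
- brass_gauge: brass round upright post, 90 mm tall; foot 28 mm across and 12 mm high, stem 21 mm across, head 24 mm across from 64 to 90 mm above its underside (grip there); origin at the centre of its underside, z up. It stands on one of the three outlined places of the rack
- blue_gauge: dark steel square upright post with a blue cap, 104 mm tall; foot 26 x 26 x 10 mm, stem 20 x 20 mm, cap 22 x 22 mm from 74 to 104 mm above its underside (grip there); origin at the centre of its underside, z up, x and y square to its sides. It stands on one of the three outlined places of the rack
- stop_bar: cream plastic bar with two dark holes, lying flat, 20 (x) x 130 (y) x 14 mm high; origin at the centre of its underside. It lies on the rack along the rack's y, 31 mm (centre to centre) behind the row of gauges, which leave no room for a finger in front of it; behind it 30 mm of the board are free
- gauge_rack: fixed wooden board, 104 (x) x 180 (y) x 12 mm thick, origin at the centre of its underside, z up; three black square outlines (38 mm) on its top at x = -28 mm and y = -50, 0, +50 mm; along its far edge (x = +46 to +52 mm) a lip stands 9 mm above the board
- rubber_mat: fixed green rubber mat, 100 (x) x 170 (y) x 8 mm thick, origin at the centre of its underside: the side area for the gauges, anywhere on it, room for three in a row along y
- fixture_plate: fixed aluminium plate with black holes, 80 (x) x 165 (y) x 8 mm thick, origin at the centre of its underside; on its top the orange outline, 25 (x) x 135 (y) mm, centred on the origin, long side along y: the place for the bar
- red_screwdriver: screwdriver with red handle, 162 mm long along its y, 22 mm thick, origin below its middle; lies on the worktop beside the rack, to be left alone
- usb_stick: small black USB stick, 18 x 52 (y) x 9 mm, origin at the centre of its underside; lies on the worktop beside the rack, to be left alone
Not all that is in view belongs to the job. Leave any purple look-alike of the blue_gauge alone.

How it is judged:
On the way, in this order (a step that is already met when the one before it is completed fails the run):
1. all three gauges stand upright and released on the green mat, the bar still in its place in the rack (x of white_gauge in the frame of rubber_mat between -0.05 and 0.05 m and y of white_gauge in the frame of rubber_mat between -0.085 and 0.085 m and height (world z) of white_gauge between 0.005 and 0.0105 m and angle between each of white_gauge, brass_gauge, blue_gauge's own z axis and vertical below 0.12 rad and contact force between the fingers and white_gauge below 0.05 N and linear speed of each of white_gauge, brass_gauge, blue_gauge below 0.02 m/s and angular speed of each of white_gauge, brass_gauge, blue_gauge below 0.5 rad/s and x of brass_gauge in the frame of rubber_mat between -0.05 and 0.05 m and y of brass_gauge in the frame of rubber_mat between -0.085 and 0.085 m and height (world z) of brass_gauge between 0.005 and 0.0105 m and contact force between the fingers and brass_gauge below 0.05 N and x of blue_gauge in the frame of rubber_mat between -0.05 and 0.05 m and y of blue_gauge in the frame of rubber_mat between -0.085 and 0.085 m and height (world z) of blue_gauge between 0.005 and 0.0105 m and contact force between the fingers and blue_gauge below 0.05 N and distance of stop_bar from where it was at the start of the episode below 0.02 m), for 0.2 s.
2. the bar lies released in the outline on the fixture plate, the gauges still on the mat (horizontal distance between stop_bar and fixture_plate below 0.012 m and angle between the y axis of stop_bar and the y axis of fixture_plate, either way round below 0.17 rad and height (world z) of stop_bar between 0.005 and 0.012 m and angle between stop_bar's own z axis and vertical below 0.1 rad and contact force between the fingers and stop_bar below 0.05 N and linear speed of stop_bar below 0.02 m/s and angular speed of stop_bar below 0.5 rad/s and x of white_gauge in the frame of rubber_mat between -0.05 and 0.05 m and y of white_gauge in the frame of rubber_mat between -0.085 and 0.085 m and height (world z) of white_gauge between 0.005 and 0.0105 m and angle between each of white_gauge, brass_gauge, blue_gauge's own z axis and vertical below 0.12 rad and x of brass_gauge in the frame of rubber_mat between -0.05 and 0.05 m and y of brass_gauge in the frame of rubber_mat between -0.085 and 0.085 m and height (world z) of brass_gauge between 0.005 and 0.0105 m and x of blue_gauge in the frame of rubber_mat between -0.05 and 0.05 m and y of blue_gauge in the frame of rubber_mat between -0.085 and 0.085 m and height (world z) of blue_gauge between 0.005 and 0.0105 m), for 0.2 s.
At the end, for the whole second after the job is handed in: Each gauge stands upright (within 0.12 rad) within 13 mm of where it stood at the start; the bar lies flat on the fixture plate, its centre within 12 mm of the outline's centre and parallel to it within 0.17 rad; all released and at rest (horizontal distance between stop_bar and fixture_plate below 0.012 m and angle between the y axis of stop_bar and the y axis of fixture_plate, either way round below 0.17 rad and height (world z) of stop_bar between 0.005 and 0.012 m and angle between stop_bar's own z axis and vertical below 0.1 rad and contact force between the fingers and stop_bar below 0.05 N and linear speed of each of stop_bar, white_gauge, brass_gauge, blue_gauge below 0.02 m/s and angular speed of each of stop_bar, white_gauge, brass_gauge, blue_gauge below 0.5 rad/s and distance of each of white_gauge, brass_gauge, blue_gauge from where it was at the start of the episode below 0.013 m and angle between each of white_gauge, brass_gauge, blue_gauge's own z axis and vertical below 0.12 rad and contact force between the fingers and white_gauge below 0.05 N and contact force between the fingers and brass_gauge below 0.05 N and contact force between the fingers and blue_gauge below 0.05 N); the robot touches nothing.
It fails at once if white gauge knocked over (angle between white_gauge's own z axis and vertical above 0.7 rad).
It fails at once if brass gauge knocked over (angle between brass_gauge's own z axis and vertical above 0.7 rad).
It fails at once if blue gauge knocked over (angle between blue_gauge's own z axis and vertical above 0.7 rad).
It fails at once if red screwdriver disturbed (moved more than 25 mm) (distance of red_screwdriver from where it was at the start of the episode above 0.025 m).
It fails at once if USB stick disturbed (moved more than 25 mm) (distance of usb_stick from where it was at the start of the episode above 0.025 m).
It also fails if it takes over 128 s, if anything falls off the work surface, if the arm or the gripper's body presses on something with over 40 N, if the wrist force passes 120 N, or if a joint passes its speed limit or range.

### The arm

A 6-joint arm with a two-finger parallel gripper is mounted at the origin on a cart in front of the work surface, level with it; the furniture and walls round the work are solid. World frame = base frame: x ahead of the robot, y to its left, z up, the work surface at z = 0. Lengths are in m, angles in rad, forces in N, time in s.
With the tool pointing down it reaches from about 0.25 to 0.725 m from the base axis. Payload 4 kg.
Tool frame: the origin (TCP) lies midway between the tips of the shut fingers; the grasp point (between the pads) lies 19 mm behind it; x points along the fingers, y is the direction in which the jaws open and shut, and the axes are right-handed (so a half turn about x gives the same grasp; the last joint's range is limited). The gripper opens to 85 mm and grips with 20 to 120 N. Pads are 22 mm wide; open, the fingers measure 114 mm over their backs; the gripper's body (76 mm by 85 mm) begins 54 mm behind the grasp point. The pads swing forward as they close: fully open they stand 13 mm farther back than shut.
Start: joints at [1.197, 0.241, 0.005, 1.335, 0, 1.571], TCP at [0.183, 0.465, 0.231] pointing down, gripper open.
Joint ranges: [-2.72, 2.72], [-1.05, 1.87], [-1.09, 1.28], [-1.99, 2.15], [-1.42, 1.44], [-3.14, 3.14]. Speed limits (rad/s): [2.79, 2.79, 3.14, 3.14, 3.14, 3.14].

### API

Orientations are given as a unit quaternion [x, y, z, w].
In Python, from workcell import * gives the robot as it stands.
- The arm moves only by the tool play_rows, never from a script. Its argument "plan" is a list of rows, each a list of 7 numbers: the shift along the tool's x, y, z in mm, then the turn, a rotation vector about the tool's x, y, z in rad, then the closure, from -1 (fully open) to 1 (shut). In form: [[x, y, z, rx, ry, rz, grip], ...]. A call has 1 to 20 rows; each row shifts and turns the commanded pose from where the row before left it, along the tool's axes as they then stand; what a row does not reach is not made up. A row lasts 1/12 s, in which the tool goes at most 41.7 mm and 7.16 degrees, less where a joint would pass 70% of its speed; a pose out of reach is approached as far as the arm can. A call with a gripper value outside its range is refused whole. The fingers move at their own pace and stop on an object; the grip force is fixed at half the most. Time passes only in rows, so rows that do not move let the fingers close. It gives the time, the measured TCP pose, the force and the opening at its end, in the units of the state.
- get_obs(): the state, without advancing time (a new reading comes with each control period).
- camera(name): name is "side" or "top" or "wrist"; returns a dict with "frame" (384x512x3 uint8, red, green, blue), "depth" (384x512 float32, m along the optical axis (not along the pixel's ray), 0 where there is no reading), "fx", "fy", "cx", "cy" (pixels), "distortion" ([k1, k2, p1, p2, k3] as OpenCV has them; the pictures are not rectified), "camera_from_world" (4x4, takes a point from world to camera coordinates). Camera axes: x right, y up, looking along -z (the intrinsics and any distortion apply to the point x, -y, -z); pixel columns grow to the right and rows downward; lengths in m; the calibration is good to about 2 mm. A picture is of the moment at which its call begins.
- job_done(): hands the job in, once; it reports no verdict.
Trained networks look in a picture, given as the dict that the camera call returned (one of the last four; its "shot" number tells which), for a name from the list of things; names that differ only in an ending like _2 or _b are one class to them, and where a whole thing is asked for, a point or a joint stands for the part that bears it (a point fixed in the world has none). Each returns a list of dicts, best first, with "confidence" (0 to 1); they miss things now and then, are a little off and sometimes report something else, mostly with a low value. They report only what shows in the picture. A call takes as long as a camera call. They do not tell look-alikes from the thing itself.
- search_frame(thing, picture): "centre" ([x, y, z] in m, in world coordinates, good to about 4 mm: the middle of the surface that is visible of it).
- pinpoint(thing, picture): "centre" ([x, y, z] in m, in world coordinates, good to about 4 mm: a listed point, or the origin of a listed thing).
The state is a dict: "clock": time; "joint_pos": joint angles; "joint_vel": joint speeds; "tau": joint torques, N m; "eef_pos": TCP position; "tool_rot": TCP orientation; "ft_force": force on the tool from outside, world axes, zero at the start; "ft_torque": the same for the moment, N m; "grip_width": finger opening in m.
Only numpy, scipy, OpenCV 4.12 (cv2) and the standard library are available. Lean on these libraries where they do the work, as an engineer would, in place of code of your own. Each camera call takes 0.05 s, during which the arm holds its last target. There are 200 camera calls.

## Working session

There is one attempt and no reset: what is moved stays moved. The work goes in short steps, Python scripts to look and compute and a tool call to move; the robot and the scene stay as the last step left them, time stands still between calls to the robot, and variables do not carry over. Pictures are saved under pics/ and viewed, about 12 in all and at most 16, crops included, and the job is handed in when it is done.

Besides the shell and the picture viewer there is one more tool, called as name(argument=value, ...), one argument or row to a line, values as JSON. play_rows: Moves the arm, as the interface text tells. Its arguments: {"type":"object","properties":{"plan":{"type":"array","items":{"type":"array","items":{"type":"number"}}}},"required":["plan"]}

```bash
ls; mkdir -p pics
cat > h.py <<'E'
from workcell import *
import numpy as np, cv2
from scipy.spatial.transform import Rotation as R
def px2w(c,u,v,z=None):
    """pixel->world; with z: intersect plane z, else depth"""
    K=np.array([[c['fx'],0,c['cx']],[0,c['fy'],c['cy']],[0,0,1.]])
    p=cv2.undistortPoints(np.array([[[u,v]]],float),K,np.array(c['distortion'],float))[0,0]
    M=np.linalg.inv(np.array(c['camera_from_world']))
    d=np.array([p[0],-p[1],-1.])
    if z is None:
        t=float(np.median(c['depth'][int(v)-1:int(v)+2,int(u)-1:int(u)+2]))
    else:
        t=(z-M[2,3])/(M[:3,:3]@d)[2]
    return M[:3,:3]@(d*t)+M[:3,3]
def w2px(c,P):
    M=np.array(c['camera_from_world']);q=(M[:3,:3]@np.array(P)+M[:3,3])*[1,-1,-1]
    K=np.array([[c['fx'],0,c['cx']],[0,c['fy'],c['cy']],[0,0,1.]])
    return cv2.projectPoints(q.reshape(1,3),np.zeros(3),np.zeros(3),K,np.array(c['distortion'],float))[0].ravel()
def save(c,name): cv2.imwrite('pics/'+name,cv2.cvtColor(c['frame'],cv2.COLOR_RGB2BGR))
E
python3 - <<'E'
from h import *
np.set_printoptions(precision=4,suppress=True)
o=get_obs(); print(o)
for n in ['top','side']:
    c=camera(n); save(c,n+'0.png')
    print(n,c['fx'],c['distortion'],np.linalg.inv(c['camera_from_world'])[:3,3])
    for t in ['white_gauge','brass_gauge','blue_gauge','stop_bar','gauge_rack','rubber_mat','fixture_plate','red_screwdriver','usb_stick']:
        for d in pinpoint(t,c)[:3]:
            print(t,np.array(d['centre']),round(d['confidence'],2),w2px(c,d['centre']).round())
E
```

```text
pics
{'clock': 0.0, 'joint_pos': array([ 1.197 ,  0.2414,  0.0037,  1.3352, -0.    ,  1.5708]), 'joint_vel': array([-0.0002,  0.0003,  0.0004,  0.0016, -0.0015,  0.0011]), 'tau': array([ -0.0005, -37.2317,  25.2409,   0.0171,  -0.    ,  -0.    ]), 'eef_pos': array([0.1823, 0.4649, 0.2304]), 'tool_rot': array([ 0.1307,  0.6949, -0.1321,  0.6947]), 'ft_force': array([-0.3029,  0.2769,  0.2202]), 'ft_torque': array([-0.0379,  0.0199, -0.0124]), 'grip_width': 0.08547402482886077}
top 472.71635569854 [-0.0778  0.      0.      0.      0.    ] [0.5245 0.0728 0.8992]
white_gauge [0.6107 0.034  0.0083] 0.63 [285. 169.]
brass_gauge [ 0.6023 -0.0105  0.0077] 0.79 [308. 173.]
brass_gauge [0.6115 0.0345 0.0089] 0.67 [285. 168.]
blue_gauge [0.6158 0.0835 0.0106] 0.6 [259. 166.]
blue_gauge [0.6336 0.1788 0.0016] 0.53 [209. 158.]
stop_bar [0.6411 0.029  0.011 ] 0.75 [288. 153.]
gauge_rack [ 0.6375  0.0342 -0.0003] 0.93 [285. 155.]
gauge_rack [ 0.6388 -0.1489  0.0023] 0.66 [380. 154.]
fixture_plate [ 0.4733  0.1275 -0.004 ] 0.58 [236. 242.]
red_screwdriver [ 0.6125  0.2734 -0.0003] 0.91 [160. 169.]
usb_stick [ 0.6388 -0.147  -0.    ] 0.63 [379. 155.]
usb_stick [0.613  0.2733 0.001 ] 0.62 [160. 169.]
usb_stick [ 0.5991 -0.0089  0.0101] 0.61 [308. 175.]
side 351.1446287464459 [-0.0868  0.      0.      0.      0.    ] [0.5034 0.7474 0.5421]
white_gauge [0.6091 0.0386 0.0151] 0.79 [242. 198.]
brass_gauge [ 0.6042 -0.0155  0.0142] 0.63 [246. 186.]
blue_gauge [0.619  0.0819 0.0168] 0.78 [235. 208.]
blue_gauge [0.6086 0.0375 0.0116] 0.62 [242. 199.]
blue_gauge [ 0.6308  0.1808 -0.0034] 0.55 [225. 242.]
stop_bar [0.6423 0.0269 0.0096] 0.57 [229. 196.]
gauge_rack [0.6408 0.0311 0.002 ] 0.81 [230. 200.]
rubber_mat [ 0.4785 -0.0736 -0.0019] 0.84 [293. 180.]
fixture_plate [0.4768 0.1234 0.0011] 0.65 [294. 226.]
red_screwdriver [0.6111 0.2706 0.0014] 0.7 [228. 271.]
usb_stick [ 0.6423 -0.1494 -0.0033] 0.57 [238. 165.]
```

View pics/top0.png

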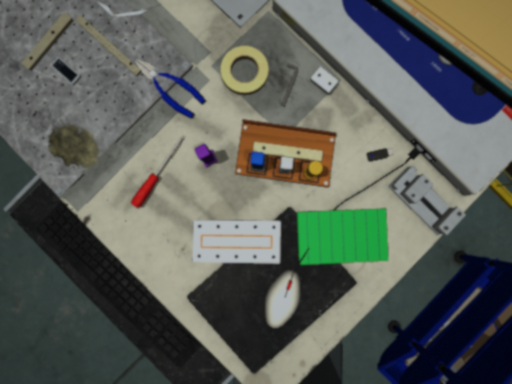

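View pics/side0.png

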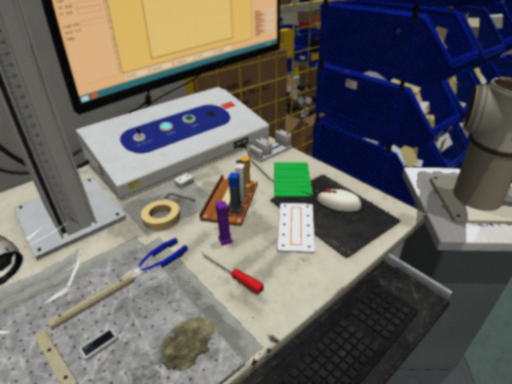

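The top view shows blue (257,159), white (287,163) and brass (315,168) in the rack in front of the bar (288,150). The purple look-alike is outside the rack at (205,154), the USB stick at (377,155) and the screwdriver at (160,170). The mat is at (343,236) and the plate at (236,242). The three in the rack are the right ones. The side view agrees, with purple at (223,222).

```bash
cat > geo.py <<'E'
from h import *
np.set_printoptions(precision=4,suppress=True)
c=camera('top'); hsv=cv2.cvtColor(c['frame'],cv2.COLOR_RGB2HSV)
def blob(lo,hi,win,z,name,k=5):
    m=cv2.inRange(hsv,np.array(lo),np.array(hi)); w=np.zeros_like(m); u0,v0,u1,v1=win; w[v0:v1,u0:u1]=255
    m=cv2.morphologyEx(m&w,cv2.MORPH_CLOSE,np.ones((k,k)))
    cs=cv2.findContours(m,cv2.RETR_EXTERNAL,cv2.CHAIN_APPROX_NONE)[0]
    if not cs: print(name,'none');return
    q=max(cs,key=cv2.contourArea)[:,0]
    zz=z
    P=np.array([px2w(c,u,v,zz)[:2] for u,v in q])
    (x,y),(a,b),t=cv2.minAreaRect((P*1000).astype(np.float32))
    dep=np.median([px2w(c,u,v)[2] for u,v in q.mean(0)[None]])
    print(name,'px',q.mean(0).round(),'c',round(x,1),round(y,1),'size',round(a,1),round(b,1),'ang',round(t,1),'depth z',round(dep*1000,1))
blob((45,120,60),(75,255,255),(280,190,400,280),.008,'mat')
blob((0,0,150),(179,40,255),(180,205,288,275),.008,'plate',9)
blob((5,110,60),(18,255,200),(225,110,345,195),.012,'rack',15)
blob((100,120,60),(125,255,255),(240,140,275,180),.116,'blue')
blob((0,0,175),(179,40,255),(277,154,298,175),.110,'white',3)
blob((18,150,120),(28,255,255),(303,155,328,180),.102,'brass',3)
blob((15,30,150),(35,110,255),(250,138,326,160),.026,'bar',3)
for t in ['white_gauge','brass_gauge','blue_gauge','stop_bar']:
    for d in search_frame(t,c)[:2]: print(t,np.array(d['centre']),round(d['confidence'],2))
o=get_obs(); print(R.from_quat(o['tool_rot']).as_matrix())
I=c['frame'][110:280,180:400]; cv2.imwrite('pics/crop.png',cv2.cvtColor(cv2.resize(I,None,fx=3.6,fy=3.5,interpolation=cv2.INTER_CUBIC),cv2.COLOR_RGB2BGR))
E
python3 geo.py
```

```text
mat px [342. 236.] c 482.5 -72.7 size 101.4 169.9 ang 2.0 depth z 6.8
plate px [226. 233.] c 478.1 131.7 size 202.0 129.6 ang 89.8 depth z 6.8
rack px [285. 153.] c 640.7 33.6 size 177.4 103.3 ang 81.7 depth z 24.8
blue px [257. 158.] c 617.9 84.3 size 21.7 21.8 ang 89.8 depth z 114.3
white px [286. 162.] c 611.7 36.1 size 14.5 15.3 ang 81.5 depth z 108.8
brass px [315. 167.] c 603.9 -13.8 size 22.1 22.2 ang 89.5 depth z 101.0
bar px [288. 151.] c 642.5 29.9 size 127.3 20.4 ang 82.0 depth z 24.4
white_gauge [0.6112 0.0337 0.1116] 0.48
white_gauge [ 0.4794 -0.0731  0.0063] 0.2
brass_gauge [ 0.5992 -0.005   0.0995] 0.71
blue_gauge [0.6128 0.0842 0.1163] 0.81
blue_gauge [0.6275 0.1759 0.1022] 0.81
stop_bar [0.6416 0.0263 0.0288] 0.71
[[ 0.      0.3652  0.9309]
 [-0.      0.9309 -0.3652]
 [-1.      0.      0.    ]]
```

View pics/crop.png

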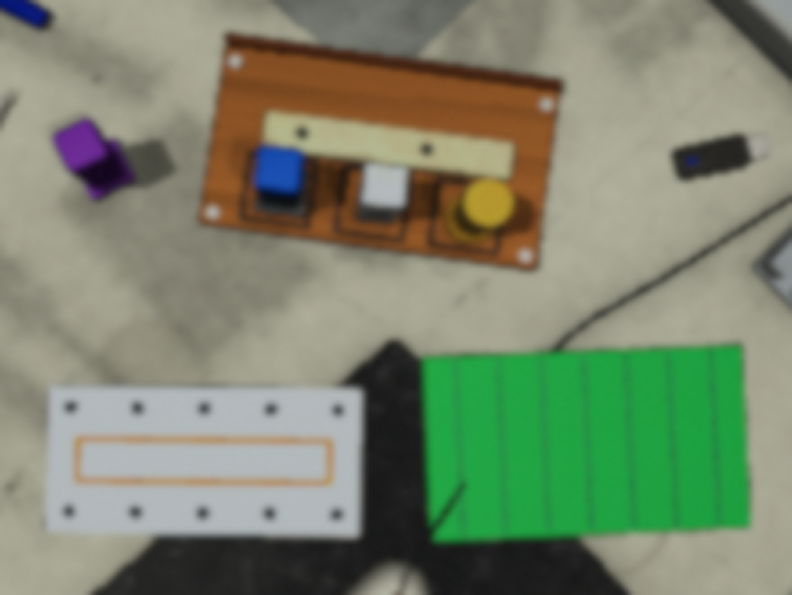

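play_rows(
  plan=[
    [0,-15.1,34.8,0,0,0,-1],
    [0,-15.1,34.8,0,0,0,-1],
    [0,-15.1,34.8,0,0,0,-1],
    [0,-15.1,34.8,0,0,0,-1],
    [0,-15.1,34.8,0,0,0,-1],
    [0,-15.1,34.8,0,0,0,-1],
    [0,-15.1,34.8,0,0,0,-1],
    [0,-15.1,34.8,0,0,0,-1],
    [0,-15.1,34.8,0,0,0,-1],
    [0,-15.1,34.8,0,0,0,-1],
    [0,-15.1,34.8,0,0,0,-1],
    [0,-15.1,34.8,0,0,0,-1],
    [0,-15.1,34.8,0,0,0,-1],
    [0,-15.1,34.8,0,0,0,-1],
    [0,-15.1,34.8,0,0,0,-1],
    [0,-15.1,34.8,0,0,0,-1],
  ],
)

```text
clock: 2.58
eef_pos: [0.6138, 0.0356, 0.2313]
tool_rot: [0.132, 0.695, -0.131, 0.695]
ft_force: [0.8, 0.1, 0.2]
grip_width: 0.0854
```

play_rows(
  plan=[
    [0,0,0,0.1218,0,0,-1],
    [0,0,0,0.1218,0,0,-1],
    [0,0,0,0.1218,0,0,-1],
    [0,0,0,0.1218,0,0,-1],
    [0,0,0,0.1218,0,0,-1],
    [0,0,0,0.1218,0,0,-1],
    [0,0,0,0.1218,0,0,-1],
    [0,0,0,0.1218,0,0,-1],
    [0,0,0,0.1218,0,0,-1],
    [0,0,0,0.1218,0,0,-1],
    [0,0,0,0.1218,0,0,-1],
    [0,0,0,0,0,0,-1],
  ],
)

```text
clock: 3.58
eef_pos: [0.6127, 0.0373, 0.2311]
tool_rot: [-0.535, -0.463, 0.535, -0.462]
ft_force: [0.5, -0.2, -0.2]
grip_width: 0.0855
```

```bash
cat > look.py <<'E'
from h import *
import sys
np.set_printoptions(precision=4,suppress=True)
c=camera('wrist'); save(c,sys.argv[1]); o=get_obs()
print(o['eef_pos'],o['grip_width'],o['ft_force']);print(R.from_quat(o['tool_rot']).as_matrix())
for t in ['white_gauge','brass_gauge','blue_gauge']:
    for d in search_frame(t,c)[:2]: print(t,np.array(d['centre']),round(d['confidence'],2),w2px(c,d['centre']).round())
print(np.linalg.inv(c['camera_from_world']))
E
python3 look.py w1.png
```

```text
[0.6127 0.0373 0.2312] 0.0854275200498263 [ 0.3215  0.0915 -0.6191]
[[-0.0002  0.9902 -0.1398]
 [-0.     -0.1398 -0.9902]
 [-1.     -0.0002  0.    ]]
white_gauge [0.6109 0.0453 0.1099] 0.58 [257. 172.]
brass_gauge [ 0.6069 -0.0066  0.0937] 0.93 [261. 218.]
blue_gauge [0.6123 0.0899 0.1201] 0.94 [251. 124.]
blue_gauge [0.6313 0.1775 0.1018] 0.69 [258.   7.]
[[ 0.9896  0.1362  0.047   0.6246]
 [-0.144   0.9367  0.3191  0.1193]
 [-0.0005 -0.3226  0.9465  0.3751]
 [ 0.      0.      0.      1.    ]]
```

View pics/w1.png

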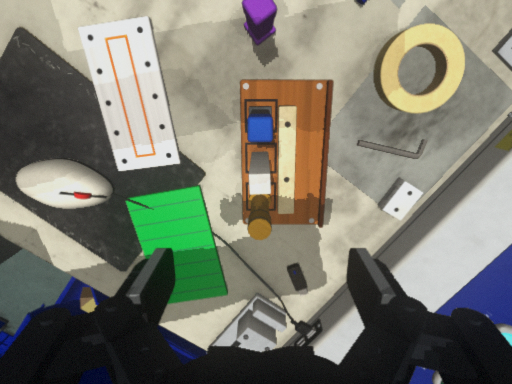

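The wrist view shows blue at (260,125), white with its top at (260,183) and brass with its top at (260,230), all in the rack. The purple one is outside at (260,18). I'll segment the top faces by depth.

```bash
cat >> h.py <<'E'
def cloud(c):
    H,W=c['depth'].shape; vv,uu=np.mgrid[:H,:W]
    K=np.array([[c['fx'],0,c['cx']],[0,c['fy'],c['cy']],[0,0,1.]])
    p=cv2.undistortPoints(np.stack([uu,vv],-1).reshape(-1,1,2).astype(float),K,np.array(c['distortion'],float))[:,0]
    d=c['depth'].ravel(); M=np.linalg.inv(np.array(c['camera_from_world']))
    P=np.stack([p[:,0]*d,-p[:,1]*d,-d],1)@M[:3,:3].T+M[:3,3]
    P[d==0]=np.nan
    return P.reshape(H,W,3)
def rect(P,x,y,r,z0,z1):
    """rectangle (mm) of cloud points in a window and height band"""
    q=P.reshape(-1,3); q=q[(abs(q[:,0]-x)<r)&(abs(q[:,1]-y)<r)&(q[:,2]>z0)&(q[:,2]<z1)]
    if len(q)<5: return None
    (a,b),s,t=cv2.minAreaRect((q[:,:2]*1000).astype(np.float32))
    return len(q),np.round([a,b,*s,t],1),'mean',np.round(q.mean(0)*1000,1),'zmed',round(1000*np.median(q[:,2]),1)
E
python3 - <<'E'
from h import *
for n in ['wrist','top']:
    c=camera(n);P=cloud(c)
    print(n)
    print('blue',rect(P,.619,.086,.025,.106,.125))
    print('white',rect(P,.612,.037,.022,.101,.119))
    print('brass',rect(P,.605,-.012,.022,.093,.110))
    print('bar',rect(P,.6425,.03,.075,.021,.031))
    print('purple',rect(P,.63,.178,.03,.09,.12))
    M=cv2.inRange(cv2.cvtColor(c['frame'],cv2.COLOR_RGB2HSV),(8,130,150),(20,255,255))>0
    Q=P.copy();Q[~M]=np.nan
    print('outline',rect(Q,.474,.125,.085,.0,.016))
    Q=P.copy();Q[~(cv2.inRange(cv2.cvtColor(c['frame'],cv2.COLOR_RGB2HSV),(45,120,40),(75,255,255))>0)]=np.nan
    print('mat',rect(Q,.478,-.073,.12,.0,.016))
E
```

```text
wrist
blue (673, array([618.8,  84.2,  22.2,  22. ,  82.5]), 'mean', array([618.8,  85.2, 116.7]), 'zmed', np.float64(117.1))
white (508, array([611.2,  34.9,  20.2,  19.6,  83.2]), 'mean', array([611.4,  36.1, 110.6]), 'zmed', np.float64(111.2))
brass (490, array([603.5, -13.8,  23.5,  23.3,  46. ]), 'mean', array([604. , -12.5, 102.3]), 'zmed', np.float64(103.1))
bar (2605, array([645.9,  36.2, 151.3,  93.6,  81.4]), 'mean', array([649.8,  34.5,  26. ]), 'zmed', np.float64(26.9))
purple (715, array([632.2, 178. ,  22.1,  21.7,  27.5]), 'mean', array([631.6, 174.5, 103.8]), 'zmed', np.float64(104.9))
outline (430, array([473.9, 125.8, 134.4,  25.5,  89.3]), 'mean', array([473.9, 131.6,   9.6]), 'zmed', np.float64(9.6))
mat (6835, array([482.9, -77.2, 100.3, 174.3,   1.9]), 'mean', array([488.8, -62.3,   9.3]), 'zmed', np.float64(9.3))
top
blue (43, array([619.3,  92.7,   5.2,  20.6,  89.3]), 'mean', array([617.9,  92.5, 113.4]), 'zmed', np.float64(113.7))
white None
brass None
bar (7, array([653.7,  97.2,  93.1,   5. ,   5.2]), 'mean', array([637.6,  94.9,  22.6]), 'zmed', np.float64(22.5))
purple (174, array([632.3, 178.5,  21.7,  21.9,  26.9]), 'mean', array([631.7, 178.1, 101.4]), 'zmed', np.float64(101.9))
outline None
mat None
```

play_rows(
  plan=[
    [0,-1,2.3,0,0,0,-1],
    [30,0,0,0,0,0,-1],
    [35,0,0,0,0,0,-1],
    [35,0,0,0,0,0,-1],
    [30,0,0,0,0,0,-1],
    [20,0,0,0,0,0,-1],
    [0,0,0,0,0,0,-1],
    [0,0,0,0,0,0,1],
    [0,0,0,0,0,0,1],
    [0,0,0,0,0,0,1],
    [0,0,0,0,0,0,1],
    [0,0,0,0,0,0,1],
    [0,0,0,0,0,0,1],
    [0,0,0,0,0,0,1],
    [0,0,0,0,0,0,1],
  ],
)

```text
clock: 5.13
eef_pos: [0.6124, 0.0352, 0.083]
tool_rot: [0.535, 0.462, -0.534, 0.464]
ft_force: [0.1, -0.4, 6.5]
grip_width: 0.0192
```

play_rows(
  plan=[
    [-10,0,0,0,0,0,1],
    [-25,0,0,0,0,0,1],
    [-30,0,0,0,0,0,1],
    [-30,0,0,0,0,0,1],
    [-25,0,0,0,0,0,1],
    [-10,0,0,0,0,0,1],
    [0,-7,8,0,0,0,1],
    [0,-15,17,0,0,0,1],
    [0,-21,23.2,0,0,0,1],
    [0,-24,27,0,0,0,1],
    [0,-21,25,0,0,0,1],
    [0,-16,18,0,0,0,1],
    [0,-8.7,9,0,0,0,1],
    [0,0,0,0,0,0,1],
    [0,0,0,0,0,0,1],
  ],
)

```text
clock: 6.38
eef_pos: [0.4818, -0.0748, 0.2112]
tool_rot: [0.535, 0.463, -0.534, 0.463]
ft_force: [0.7, -0.4, -0.0]
grip_width: 0.0189
```

Run:
```python
from h import *
o=get_obs();print(o['eef_pos'],o['grip_width'],o['ft_force'],R.from_quat(o['tool_rot']).as_matrix()[:,1])
c=camera('side');save(c,'s1.png')
for d in search_frame('white_gauge',c)[:2]: print(d)
x=o['eef_pos']; P=cloud(c); 
q=P.reshape(-1,3); q=q[np.linalg.norm(q[:,:2]-x[:2],axis=1)<.03]; print(np.nanmin(q[q[:,2]>.05][:,2]), np.round(np.percentile(q[q[:,2]>.03][:,2],[0,1,5,20]),4))
I=c['frame'][80:270,180:400]; cv2.imwrite('pics/s1c.png',cv2.cvtColor(cv2.resize(I,None,fx=3,fy=3,interpolation=cv2.INTER_CUBIC),cv2.COLOR_RGB2BGR))
```

```text
[ 0.48180257 -0.07483403  0.21123531] 0.01890057256054943 [ 0.66054851 -0.42939579 -0.00301245] [ 9.89686501e-01 -1.43249866e-01  3.25204506e-04]
{'centre': [0.4781, -0.0621, 0.1942], 'confidence': 0.81}
{'centre': [0.4733, 0.1369, 0.0074], 'confidence': 0.5}
0.14020796945578984 [0.1402 0.1437 0.1585 0.2141]
```

View pics/s1c.png

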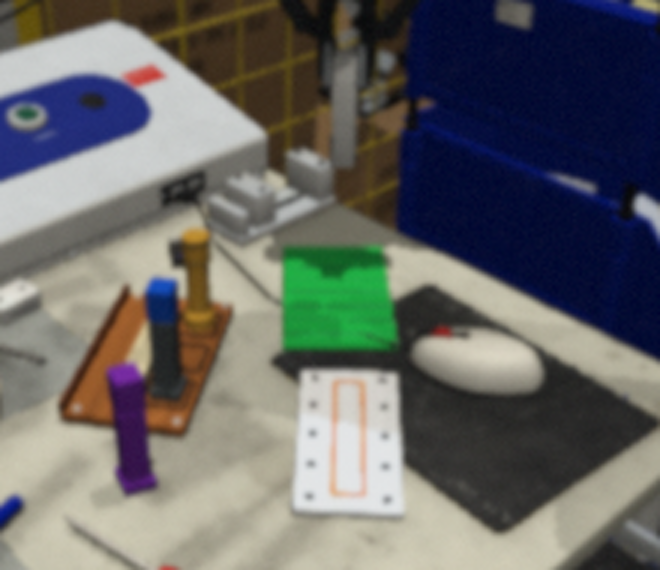

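White hangs upright in the gripper over the mat (crop 345,110). Blue, brass and the bar are undisturbed.

play_rows(
  plan=[
    [15,0,0,0,0,0,1],
    [30,0,0,0,0,0,1],
    [35,0,0,0,0,0,1],
    [30,0,0,0,0,0,1],
    [13,0,0,0,0,0,1],
    [5,0,0,0,0,0,1],
    [2.5,0,0,0,0,0,1],
    [0,0,0,0,0,0,1],
    [0,0,0,0,0,0,1],
  ],
)

```text
clock: 7.23
eef_pos: [0.4832, -0.0746, 0.0819]
tool_rot: [0.535, 0.463, -0.534, 0.464]
ft_force: [-0.6, 0.3, -0.5]
grip_width: 0.0192
```

play_rows(
  plan=[
    [1.5,0,0,0,0,0,1],
    [0,0,0,0,0,0,1],
    [0,0,0,0,0,0,1],
  ],
)

```text
clock: 7.48
eef_pos: [0.4823, -0.0749, 0.0801]
tool_rot: [0.535, 0.463, -0.534, 0.463]
ft_force: [0.8, 0.0, -1.6]
grip_width: 0.0193
```

play_rows(
  plan=[
    [1,0,0,0,0,0,1],
    [0,0,0,0,0,0,-1],
    [0,0,0,0,0,0,-1],
    [0,0,0,0,0,0,-1],
    [0,0,0,0,0,0,-1],
    [0,0,0,0,0,0,-1],
    [0,0,0,0,0,0,-1],
    [-15,0,0,0,0,0,-1],
    [-36,0,0,0,0,0,-1],
    [-40,0,0,0,0,0,-1],
    [-40,0,0,0,0,0,-1],
    [-10,0,0,0,0,0,-1],
    [0,12.4,-20.8,0,0,0,-1],
    [0,20,-31.2,0,0,0,-1],
    [0,20,-31.2,0,0,0,-1],
    [0,20,-31.2,0,0,0,-1],
    [0,20,-31.2,0,0,0,-1],
    [0,20,-31.2,0,0,0,-1],
    [0,0,0,0,0,0,-1],
    [0,0,0,0,0,0,-1],
  ],
)

```text
clock: 9.15
eef_pos: [0.6185, 0.0859, 0.2173]
tool_rot: [-0.533, -0.464, 0.534, -0.463]
ft_force: [-0.3, 0.1, -0.0]
grip_width: 0.0854
```

```bash
cat > st.py <<'E'
from h import *
np.set_printoptions(precision=4,suppress=True)
o=get_obs();print(o['eef_pos'],o['grip_width'],R.from_quat(o['tool_rot']).as_matrix()[:,1])
c=camera('wrist');P=cloud(c)
print('blue',rect(P,.619,.086,.025,.106,.125))
print('brass',rect(P,.605,-.012,.022,.093,.110))
print('mat things',[rect(P,.482,y,.02,.085,.12) for y in (-.125,-.075,-.025)])
E
python3 st.py
```

```text
[0.6185 0.0859 0.2173] 0.0853958992679915 [ 0.9902 -0.1394 -0.0023]
blue (677, array([618.8,  84.8,  21.4,  21.7,  82.5]), 'mean', array([619.1,  86.2, 116.1]), 'zmed', np.float64(116.8))
brass (490, array([604. , -14.3,  23.7,  23.3,  84.2]), 'mean', array([604. , -12.1, 102. ]), 'zmed', np.float64(103.1))
mat things [None, (201, array([490. , -73.1,  10.1,  21.8,  23.3]), 'mean', array([489.2, -69.8,  94.3]), 'zmed', np.float64(94.2)), None]
```

play_rows(
  plan=[
    [17,0,1,0,0,0,-1],
    [30,0,0,0,0,0,-1],
    [35,0,0,0,0,0,-1],
    [30,0,0,0,0,0,-1],
    [20,0,0,0,0,0,-1],
    [0,0,0,0,0,0,-1],
    [0,0,0,0,0,0,1],
    [0,0,0,0,0,0,1],
    [0,0,0,0,0,0,1],
    [0,0,0,0,0,0,1],
    [0,0,0,0,0,0,1],
    [0,0,0,0,0,0,1],
    [0,0,0,0,0,0,1],
    [0,0,0,0,0,0,1],
  ],
)

```text
clock: 10.37
eef_pos: [0.6192, 0.0834, 0.0891]
tool_rot: [0.535, 0.462, -0.533, 0.464]
ft_force: [-0.7, -0.1, 6.4]
grip_width: 0.0213
```

play_rows(
  plan=[
    [-10,0,0,0,0,0,1],
    [-25,0,0,0,0,0,1],
    [-30,0,0,0,0,0,1],
    [-30,0,0,0,0,0,1],
    [-25,0,0,0,0,0,1],
    [-10,0,0,0,0,0,1],
    [0,-8.3,8.8,0,0,0,1],
    [0,-16,17,0,0,0,1],
    [0,-23,24,0,0,0,1],
    [0,-26,27,0,0,0,1],
    [0,-23,24,0,0,0,1],
    [0,-17,17,0,0,0,1],
    [0,-8,9,0,0,0,1],
    [0,0,0,0,0,0,1],
    [0,0,0,0,0,0,1],
  ],
)

```text
clock: 11.62
eef_pos: [0.48, -0.0251, 0.2172]
tool_rot: [0.535, 0.463, -0.534, 0.463]
ft_force: [0.3, 0.4, -1.6]
grip_width: 0.021
```

```bash
cat > bot.py <<'E'
from h import *
o=get_obs();x=o['eef_pos'];print(x,o['grip_width'],o['ft_force'])
c=camera('side');q=cloud(c).reshape(-1,3);q=q[(np.linalg.norm(q[:,:2]-x[:2],axis=1)<.025)&(q[:,2]>.115)]
print('bottom',np.round(np.percentile(q[:,2],[0,1,3,5,10]),4),len(q))
E
python3 bot.py
```

```text
[ 0.48002626 -0.02506764  0.21721386] 0.020957610641898647 [ 0.33871579  0.42398388 -1.56184047]
bottom [0.1394 0.1425 0.1465 0.1495 0.167 ] 1166
```

play_rows(
  plan=[
    [15,0,1,0,0,0,1],
    [30,0,0,0,0,0,1],
    [35,0,0,0,0,0,1],
    [30,0,0,0,0,0,1],
    [13,0,0,0,0,0,1],
    [5,0,0,0,0,0,1],
    [2,0,0,0,0,0,1],
    [1.5,0,0,0,0,0,1],
    [0,0,0,0,0,0,1],
    [0,0,0,0,0,0,1],
    [0,0,0,0,0,0,1],
  ],
)

```text
clock: 12.58
eef_pos: [0.4808, -0.026, 0.087]
tool_rot: [0.535, 0.462, -0.534, 0.464]
ft_force: [0.1, -1.1, -1.0]
grip_width: 0.0209
```

play_rows(
  plan=[
    [1,0,0,0,0,0,1],
    [0,0,0,0,0,0,1],
    [0,0,0,0,0,0,1],
  ],
)

```text
clock: 12.83
eef_pos: [0.4799, -0.026, 0.0851]
tool_rot: [0.535, 0.463, -0.534, 0.463]
ft_force: [-0.2, -0.6, -0.1]
grip_width: 0.0209
```

play_rows(
  plan=[
    [0.7,0,0,0,0,0,1],
    [0,0,0,0,0,0,-1],
    [0,0,0,0,0,0,-1],
    [0,0,0,0,0,0,-1],
    [0,0,0,0,0,0,-1],
    [0,0,0,0,0,0,-1],
    [0,0,0,0,0,0,-1],
    [-15,0,0,0,0,0,-1],
    [-36,0,0,0,0,0,-1],
    [-40,0,0,0,0,0,-1],
    [-40,0,0,0,0,0,-1],
    [-10,0,0,0,0,0,-1],
    [0,24.9,-5.4,0,0,0,-1],
    [0,32,-8,0,0,0,-1],
    [0,32,-8,0,0,0,-1],
    [0,32,-8,0,0,0,-1],
    [0,0,0,0,0,0,-1],
    [0,0,0,0,0,0,-1],
  ],
)

```text
clock: 14.33
eef_pos: [0.6043, -0.0138, 0.2229]
tool_rot: [-0.533, -0.464, 0.535, -0.462]
ft_force: [-1.2, 0.2, -0.1]
grip_width: 0.0852
```

```bash
python3 st.py
python3 - <<'E'
from h import *
c=camera('side');I=c['frame'][80:270,180:400]; cv2.imwrite('pics/s2c.png',cv2.cvtColor(cv2.resize(I,None,fx=3,fy=3,interpolation=cv2.INTER_CUBIC),cv2.COLOR_RGB2BGR))
E
```

```text
[ 0.6043 -0.0138  0.2229] 0.08522881303184221 [ 0.9899 -0.1418 -0.003 ]
blue None
brass (566, array([603.9, -14. ,  23. ,  23. ,  82.7]), 'mean', array([603.9, -13.1, 102.7]), 'zmed', np.float64(103.2))
mat things [None, (394, array([482.1, -72.6,  16.1,  20.4,  82.9]), 'mean', array([482.4, -68.1, 100.2]), 'zmed', np.float64(102.8)), (892, array([480.5, -24.7,  22. ,  21.6,  82.4]), 'mean', array([483.4, -22.7, 106.8]), 'zmed', np.float64(111.8))]
```

View pics/s2c.png

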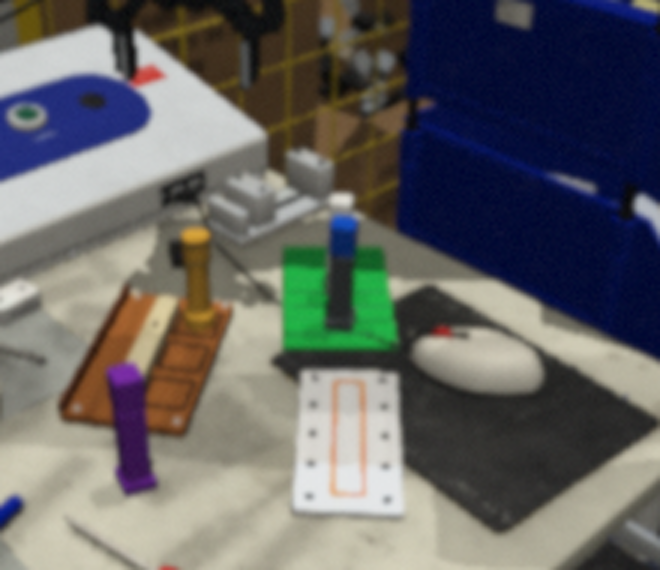

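Blue and white stand on the mat (crop 342,270 and 342,200), and brass is alone in the rack with the bar. Now brass.

play_rows(
  plan=[
    [20,0,0,0,0,0,-1],
    [35,0,0,0,0,0,-1],
    [35,0,0,0,0,0,-1],
    [34,0,0,0,0,0,-1],
    [20,0,0,0,0,0,-1],
    [10,0,0,0,0,0,-1],
    [0,0,0,0,0,0,1],
    [0,0,0,0,0,0,1],
    [0,0,0,0,0,0,1],
    [0,0,0,0,0,0,1],
    [0,0,0,0,0,0,1],
    [0,0,0,0,0,0,1],
    [0,0,0,0,0,0,1],
    [0,0,0,0,0,0,1],
  ],
)

```text
clock: 15.6
eef_pos: [0.6047, -0.0141, 0.0732]
tool_rot: [0.535, 0.462, -0.534, 0.464]
ft_force: [-0.9, 0.7, 6.3]
grip_width: 0.0223
```

play_rows(
  plan=[
    [-10,0,0,0,0,0,1],
    [-25,0,0,0,0,0,1],
    [-30,0,0,0,0,0,1],
    [-30,0,0,0,0,0,1],
    [-25,0,0,0,0,0,1],
    [-10,0,0,0,0,0,1],
    [0,-7,8.8,0,0,0,1],
    [0,-14,17,0,0,0,1],
    [0,-19,24,0,0,0,1],
    [0,-22.1,27,0,0,0,1],
    [0,-19,24,0,0,0,1],
    [0,-14,17,0,0,0,1],
    [0,-8,9,0,0,0,1],
    [0,0,0,0,0,0,1],
    [0,0,0,0,0,0,1],
  ],
)

```text
clock: 16.85
eef_pos: [0.4836, -0.125, 0.2011]
tool_rot: [0.535, 0.463, -0.534, 0.463]
ft_force: [0.3, 0.3, -0.9]
grip_width: 0.0219
```

```bash
python3 bot.py
```

```text
[ 0.48363158 -0.12498666  0.20111054] 0.02188913488611907 [ 0.25766845  0.29648272 -0.88867897]
bottom [0.14   0.1426 0.1473 0.1525 0.1662] 896
```

play_rows(
  plan=[
    [15,0,0,0,0,0,1],
    [30,0,0,0,0,0,1],
    [35,0,0,0,0,0,1],
    [30,0,0,0,0,0,1],
    [13,0,0,0,0,0,1],
    [5,0,0,0,0,0,1],
    [2,0,0,0,0,0,1],
    [2,0,0,0,0,0,1],
    [0,0,0,0,0,0,1],
    [0,0,0,0,0,0,1],
    [0,0,0,0,0,0,1],
  ],
)

```text
clock: 17.82
eef_pos: [0.4846, -0.1251, 0.0703]
tool_rot: [0.535, 0.462, -0.534, 0.464]
ft_force: [-0.6, -0.4, -1.1]
grip_width: 0.0223
```

play_rows(
  plan=[
    [1,0,0,0,0,0,1],
    [0.5,0,0,0,0,0,1],
    [0,0,0,0,0,0,1],
    [0,0,0,0,0,0,1],
  ],
)

```text
clock: 18.15
eef_pos: [0.4844, -0.1252, 0.0692]
tool_rot: [0.535, 0.462, -0.534, 0.464]
ft_force: [-0.5, 0.4, 5.5]
grip_width: 0.0222
```

play_rows(
  plan=[
    [0,0,0,0,0,0,-1],
    [0,0,0,0,0,0,-1],
    [0,0,0,0,0,0,-1],
    [0,0,0,0,0,0,-1],
    [0,0,0,0,0,0,-1],
    [0,0,0,0,0,0,-1],
    [-15,0,0,0,0,0,-1],
    [-40,0,0,0,0,0,-1],
    [-40,0,0,0,0,0,-1],
    [-40,0,0,0,0,0,-1],
    [-20,0,0,0,0,0,-1],
    [0,16.5,-20.8,0,0,0,0.1],
    [0,23.6,-31.2,0,0,0,0.1],
    [0,23.6,-31.2,0,0,0,0.1],
    [0,23.6,-31.2,0,0,0,0.1],
    [0,23.6,-31.2,0,0,0,0.1],
    [0,23.6,-31.2,0,0,0,0.1],
    [0,0,0,0,0,0,0.1],
    [0,0,0,0,0,0,0.1],
    [0,0,0,0,0,0,0.1],
  ],
)

```text
clock: 19.82
eef_pos: [0.6413, 0.031, 0.2217]
tool_rot: [-0.534, -0.464, 0.535, -0.463]
ft_force: [-0.8, -0.2, 0.3]
grip_width: 0.0382
```

```bash
cat > bar.py <<'E'
from h import *
np.set_printoptions(precision=4,suppress=True)
o=get_obs();print(o['eef_pos'],o['grip_width'],R.from_quat(o['tool_rot']).as_matrix()[:,1])
c=camera('wrist');P=cloud(c);save(c,'w3.png')
hsv=cv2.cvtColor(c['frame'],cv2.COLOR_RGB2HSV)
Q=P.copy();Q[~(cv2.inRange(hsv,(18,20,120),(40,130,255))>0)]=np.nan
print('bar',rect(Q,.642,.031,.08,.022,.033))
Q=P.copy()
for n,y in (('brass',-.125),('white',-.075),('blue',-.025)): print(n,rect(P,.482,y,.02,.085,.12))
E
python3 bar.py
```

```text
[0.6413 0.031  0.2217] 0.038177048738991116 [ 0.9899 -0.1417 -0.0019]
bar (1863, array([642. ,  29.5, 129. ,  19.4,  82.3]), 'mean', array([642.7,  32.8,  27.3]), 'zmed', np.float64(27.3))
brass None
white (221, array([483.2, -67.5,   7. ,  20.5,  81.4]), 'mean', array([482. , -65.4,  95.9]), 'zmed', np.float64(95.0))
blue (890, array([480.8, -24.8,  22. ,  22.7,  81.9]), 'mean', array([483.9, -21.9, 105.7]), 'zmed', np.float64(109.9))
```

View pics/w3.png

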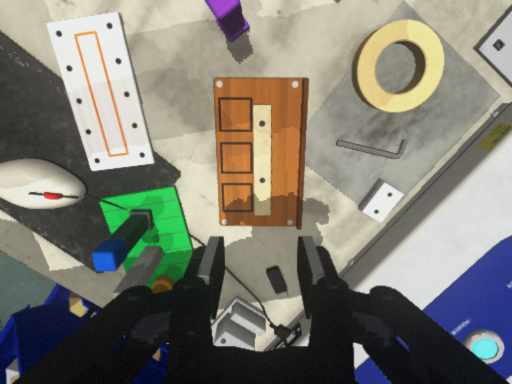

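Three outlines are empty, the bar lies at (262,160), and the gauges stand on the mat. Next I go down on the bar.

play_rows(
  plan=[
    [30,0.9,1.4,0,0,0,0.1],
    [40,0,0,0,0,0,0.1],
    [40,0,0,0,0,0,0.1],
    [40,0,0,0,0,0,0.1],
    [30,0,0,0,0,0,0.1],
    [15,0,0,0,0,0,0.1],
    [8,0,0,0,0,0,0.1],
    [3,0,0,0,0,0,0.1],
    [0,0,0,0,0,0,0.1],
    [0,0,0,0,0,0,0.1],
  ],
)

```text
clock: 20.7
eef_pos: [0.6438, 0.029, 0.0188]
tool_rot: [0.536, 0.462, -0.534, 0.464]
ft_force: [-0.3, 0.1, -0.1]
grip_width: 0.0385
```

play_rows(
  plan=[
    [2,-1,0,0,0,0,0.1],
    [1.5,0,0,0,0,0,0.1],
    [0,0,0,0,0,0,0.1],
    [0,0,0,0,0,0,1],
    [0,0,0,0,0,0,1],
    [0,0,0,0,0,0,1],
    [0,0,0,0,0,0,1],
    [0,0,0,0,0,0,1],
    [0,0,0,0,0,0,1],
  ],
)

```text
clock: 21.45
eef_pos: [0.642, 0.0297, 0.0138]
tool_rot: [0.535, 0.463, -0.534, 0.463]
ft_force: [0.8, -0.4, 5.1]
grip_width: 0.0183
```

play_rows(
  plan=[
    [-10,0,0,0,0,0,1],
    [-25,0,0,0,0,0,1],
    [-30,0,0,0,0,0,1],
    [-30,0,0,0,0,0,1],
    [-20,0,0,0,0,0,1],
    [0,-11.9,-4.8,0,0,0,1],
    [0,-22,-8.7,0,0,0,1],
    [0,-28,-11.1,0,0,0,1],
    [0,-30,-11.9,0,0,0,1],
    [0,-30,-11.9,0,0,0,1],
    [0,-26,-10.3,0,0,0,1],
    [0,-20,-7.9,0,0,0,1],
    [0,-12,-4.7,0,0,0,1],
    [0,0,0,-0.065,0,0,1],
    [0,0,0,-0.065,0,0,1],
    [0,0,0,0,0,0,1],
    [0,0,0,0,0,0,1],
  ],
)

```text
clock: 22.87
eef_pos: [0.4739, 0.1256, 0.1282]
tool_rot: [0.504, 0.496, -0.504, 0.496]
ft_force: [1.1, -0.9, -1.0]
grip_width: 0.0182
```

```bash
cat > bp.py <<'E'
from h import *
np.set_printoptions(precision=4,suppress=True)
o=get_obs();x=o['eef_pos'];print(x,o['grip_width'],o['ft_force'],R.from_quat(o['tool_rot']).as_matrix()[:,1])
for n in ('wrist','top','side'):
    c=camera(n);P=cloud(c)
    hsv=cv2.cvtColor(c['frame'],cv2.COLOR_RGB2HSV)
    Q=P.copy();Q[~(cv2.inRange(hsv,(18,20,110),(40,130,255))>0)]=np.nan
    print(n,'bar',rect(Q,x[0],x[1],.09,x[2]-.015,x[2]+.03))
    Q=P.copy();Q[~(cv2.inRange(hsv,(6,110,120),(20,255,255))>0)]=np.nan
    print('outline',rect(Q,.474,.125,.085,0,.016))
    I=c['frame']; cv2.imwrite('pics/bp_%s.png'%n,cv2.cvtColor(I,cv2.COLOR_RGB2BGR))
E
python3 bp.py
```

```text
[0.4739 0.1256 0.1282] 0.01822646401603961 [ 1.0879 -0.9243 -0.9911] [ 0.9999 -0.0147  0.0003]
wrist bar (7976, array([473.7, 129.3, 121.6,  20.1,  89. ]), 'mean', array([473.9, 140.5, 141.7]), 'zmed', np.float64(141.8))
outline (195, array([474.7, 183.6,  18.4,  24.8,  88.8]), 'mean', array([475.7, 186.8,   9.6]), 'zmed', np.float64(9.7))
top bar (164, array([473.4,  75.6,  28.8,  17.8,  89.9]), 'mean', array([472.9,  74.6, 138.9]), 'zmed', np.float64(139.2))
outline None
side bar (252, array([466.6, 128.6, 129.3,  33.6,  84.3]), 'mean', array([473.2, 146.5, 138.4]), 'zmed', np.float64(138.8))
outline None
```

View pics/bp_wrist.png

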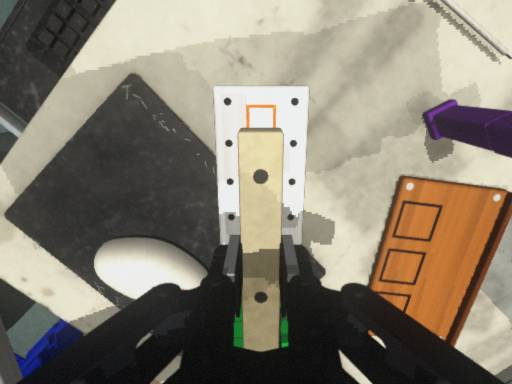

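Bar is level in the jaws over the outline: its far end is at (260,130), the outline end at (261,107), and the measured centre is about (474,125.5).

play_rows(
  plan=[
    [20,0,0,0,0,0,1],
    [30,0,0,0,0,0,1],
    [30,0,0,0,0,0,1],
    [20,0,0,0,0,0,1],
    [10,0,0,0,0,0,1],
    [5,0,0,0,0,0,1],
    [1.5,0,0,0,0,0,1],
    [0,0,0,0,0,0,1],
    [0,0,0,0,0,0,1],
    [0,0,0,0,0,0,1],
  ],
)

```text
clock: 23.85
eef_pos: [0.4748, 0.1261, 0.0129]
tool_rot: [0.504, 0.496, -0.502, 0.497]
ft_force: [0.1, 0.4, -0.3]
grip_width: 0.0184
```

play_rows(
  plan=[
    [1.5,0,0,0,0,0,1],
    [1,0,0,0,0,0,1],
    [0,0,0,0,0,0,1],
    [0,0,0,0,0,0,1],
  ],
)

```text
clock: 24.18
eef_pos: [0.4742, 0.1259, 0.0097]
tool_rot: [0.504, 0.497, -0.503, 0.497]
ft_force: [0.2, 1.1, 2.6]
grip_width: 0.0183
```

play_rows(
  plan=[
    [0,0,0,0,0,0,-0.2],
    [0,0,0,0,0,0,-0.2],
    [0,0,0,0,0,0,-0.2],
    [0,0,0,0,0,0,-0.2],
    [0,0,0,0,0,0,-0.2],
    [-10,0,0,0,0,0,-1],
    [-40,0,0,0,0,0,-1],
    [-40,0,0,0,0,0,-1],
    [-40,0,0,0,0,0,-1],
    [-40,0,0,0,0,0,-1],
    [-40,0,0,0,0,0,-1],
    [0,1.9,35.9,0,0,0,-1],
    [0,2,35.8,0,0,0,-1],
    [0,2,35.8,0,0,0,-1],
    [0,2,35.8,0,0,0,-1],
    [0,2,35.8,0,0,0,-1],
    [0,2,35.8,0,0,0,-1],
    [0,2,36,0.065,0,0,-1],
    [0,0,0,0.065,0,0,-1],
    [0,0,0,0,0,0,-1],
  ],
)

```text
clock: 25.85
eef_pos: [0.4839, -0.1274, 0.2197]
tool_rot: [0.536, 0.462, -0.536, 0.462]
ft_force: [0.1, 1.5, -0.4]
grip_width: 0.0855
```

```bash
cat > chk.py <<'E'
from h import *
np.set_printoptions(precision=4,suppress=True)
o=get_obs();x=o['eef_pos'];print(x,o['grip_width'],o['ft_force'],R.from_quat(o['tool_rot']).as_matrix()[:,1])
for n in ('wrist','top','side'):
    c=camera(n);P=cloud(c); save(c,'chk_%s.png'%n)
    hsv=cv2.cvtColor(c['frame'],cv2.COLOR_RGB2HSV)
    Q=P.copy();Q[~(cv2.inRange(hsv,(18,20,110),(40,130,255))>0)]=np.nan
    print(n,'bar',rect(Q,.474,.125,.09,.015,.03))
    for g,y,h in (('brass',-.125,.09),('white',-.075,.098),('blue',-.025,.104)): print(' mat',g,rect(P,.482,y,.022,.008+h-.007,.008+h+.007))
    for g,a,b,h in (('brass',.604,-.014,.09),('white',.6114,.035,.098),('blue',.6188,.0845,.104)): print(' rack',g,rect(P,a,b,.022,.012+h-.007,.012+h+.007))
E
python3 chk.py
```

```text
[ 0.4839 -0.1274  0.2197] 0.08547175020074535 [ 0.0838  1.4615 -0.3799] [ 0.9891 -0.1476  0.0003]
wrist bar (130, array([407.5,  41.9,   7. ,  21.3,  37.4]), 'mean', array([408.2,  42.1,  24.9]), 'zmed', np.float64(25.7))
 mat brass (556, array([ 483.2, -125.4,   23.5,   22.9,   81.8]), 'mean', array([ 483.5, -124.6,   98.9]), 'zmed', np.float64(99.2))
 mat white (591, array([481.4, -75.4,  20.2,  19.4,  81.5]), 'mean', array([481.6, -75.2, 107.2]), 'zmed', np.float64(107.2))
 mat blue (874, array([479.7, -25.3,  21.6,  22.1,  81.6]), 'mean', array([480. , -25.3, 112.8]), 'zmed', np.float64(113.0))
 rack brass None
 rack white None
 rack blue None
top bar (801, array([459.8, 103.3, 170.7,  82.4,  57.8]), 'mean', array([469.1, 120.9,  20.7]), 'zmed', np.float64(20.4))
 mat brass (148, array([ 484.6, -124.5,   22.2,   22.4,   43.1]), 'mean', array([ 484.3, -124.3,   96.2]), 'zmed', np.float64(96.3))
 mat white (147, array([481.9, -73.8,  20.4,  20. ,  81.5]), 'mean', array([481.9, -73.5, 103.9]), 'zmed', np.float64(104.1))
 mat blue (172, array([480.1, -23.5,  21.9,  21.9,  81.5]), 'mean', array([480.3, -23.2, 109.9]), 'zmed', np.float64(109.9))
 rack brass None
 rack white None
 rack blue None
side bar (395, array([458. , 103.2, 172.1,  79.8,  56.8]), 'mean', array([456.1, 114.1,  20.7]), 'zmed', np.float64(20.2))
 mat brass (38, array([ 482. , -121.8,   20.8,   19.4,   89.9]), 'mean', array([ 482.1, -120.7,   95.6]), 'zmed', np.float64(95.9))
 mat white (39, array([480. , -73.2,  21.5,  18.5,  89.8]), 'mean', array([480.3, -71.5, 103.3]), 'zmed', np.float64(103.8))
 mat blue (53, array([478.9, -23.3,  24.2,  21.6,  79.8]), 'mean', array([479. , -20.4, 109. ]), 'zmed', np.float64(109.7))
 rack brass None
 rack white None
 rack blue None
```

View pics/chk_side.png

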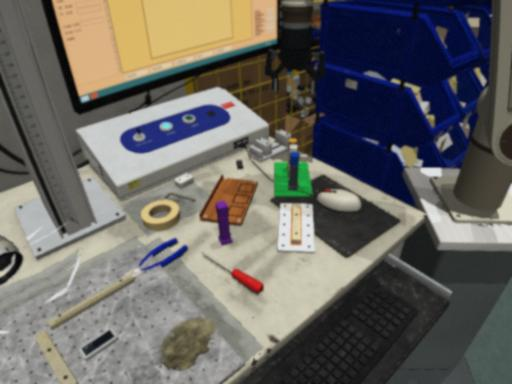

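Bar lies inside the orange outline (295,227). All three gauges stand on the mat at the expected heights (0.099, 0.107 and 0.113 m). Next I bring brass back, checking the bar more tightly at the same time.

play_rows(
  plan=[
    [20,-0.7,-2.1,0,0,0,-1],
    [35,0,0,0,0,0,-1],
    [35,0,0,0,0,0,-1],
    [34,0,0,0,0,0,-1],
    [20,0,0,0,0,0,-1],
    [7,0,0,0,0,0,-1],
    [0,0,0,0,0,0,1],
    [0,0,0,0,0,0,1],
    [0,0,0,0,0,0,1],
    [0,0,0,0,0,0,1],
    [0,0,0,0,0,0,1],
    [0,0,0,0,0,0,1],
    [0,0,0,0,0,0,1],
    [0,0,0,0,0,0,1],
  ],
)

```text
clock: 27.17
eef_pos: [0.4849, -0.1234, 0.0698]
tool_rot: [0.535, 0.462, -0.534, 0.464]
ft_force: [-0.9, 1.0, 5.3]
grip_width: 0.0217
```

Run:
```python
from h import *
for n in ('top','side'):
    c=camera(n);P=cloud(c)
    hsv=cv2.cvtColor(c['frame'],cv2.COLOR_RGB2HSV)
    Q=P.copy();Q[~(cv2.inRange(hsv,(18,25,110),(40,130,255))>0)]=np.nan
    Q[(abs(Q[...,0]-.474)>.03)]=np.nan
    print(n,'bar',rect(Q,.474,.125,.08,.014,.03))
```

```text
top bar (754, array([474. , 125.2, 128.2,  18.8,  89.8]), 'mean', array([474.1, 125.4,  20.4]), 'zmed', np.float64(20.3))
side bar (312, array([473.7, 128.3, 128.1,  19.5,  88.8]), 'mean', array([473.5, 133.6,  20. ]), 'zmed', np.float64(20.1))
```

play_rows(
  plan=[
    [-10,0,0,0,0,0,1],
    [-25,0,0,0,0,0,1],
    [-30,0,0,0,0,0,1],
    [-30,0,0,0,0,0,1],
    [-25,0,0,0,0,0,1],
    [-15,0,0,0,0,0,1],
    [0,7,-9,0,0,0,1],
    [0,14,-17.4,0,0,0,1],
    [0,19,-24,0,0,0,1],
    [0,22,-27,0,0,0,1],
    [0,19,-24,0,0,0,1],
    [0,14,-17,0,0,0,1],
    [0,7.5,-9,0,0,0,1],
    [0,0,0,0,0,0,1],
    [0,0,0,0,0,0,1],
    [0,0,0,0,0,0,1],
  ],
)

```text
clock: 28.6
eef_pos: [0.6026, -0.0117, 0.2021]
tool_rot: [-0.534, -0.464, 0.535, -0.463]
ft_force: [0.6, -1.0, -0.9]
grip_width: 0.022
```

```bash
cat > hold.py <<'E'
from h import *
import sys
o=get_obs();x=o['eef_pos'];print(x.round(4),o['grip_width'],o['ft_force'].round(1))
c=camera('side');q=cloud(c).reshape(-1,3);d=np.linalg.norm(q[:,:2]-x[:2],axis=1)
b=q[(d<.025)&(q[:,2]>.115)];print('bottom',np.round(np.percentile(b[:,2],[0,1,3,5]),4))
c=camera('wrist');P=cloud(c); h=float(sys.argv[1])  # top height above TCP
print('held',rect(P,x[0],x[1],.025,x[2]-.055,x[2]+.06))
E
python3 hold.py 0
```

```text
[ 0.6026 -0.0117  0.2021] 0.02198950692682977 [ 0.6 -1.  -0.9]
bottom [0.139  0.1414 0.1472 0.1513]
held (9556, array([601.6, -12.1,  28.3,  50.5,  81.5]), 'mean', array([603. ,  -6.2, 225.4]), 'zmed', np.float64(231.8))
```

play_rows(
  plan=[
    [15,1.5,0.8,0,0,0,1],
    [30,0,0,0,0,0,1],
    [35,0,0,0,0,0,1],
    [28,0,0,0,0,0,1],
    [12,0,0,0,0,0,1],
    [5,0,0,0,0,0,1],
    [2,0,0,0,0,0,1],
    [1,0,0,0,0,0,1],
    [0,0,0,0,0,0,1],
    [0,0,0,0,0,0,1],
    [0,0,0,0,0,0,1],
  ],
)

```text
clock: 29.62
eef_pos: [0.6058, -0.0127, 0.0766]
tool_rot: [0.535, 0.462, -0.534, 0.464]
ft_force: [0.3, 0.0, -1.2]
grip_width: 0.0223
```

play_rows(
  plan=[
    [2,-1,0,0,0,0,1],
    [1,0,0,0,0,0,1],
    [0,0,0,0,0,0,1],
    [0,0,0,0,0,0,1],
  ],
)

```text
clock: 29.95
eef_pos: [0.6047, -0.0124, 0.0738]
tool_rot: [0.535, 0.462, -0.534, 0.464]
ft_force: [-1.3, -0.1, 4.8]
grip_width: 0.0222
```

play_rows(
  plan=[
    [0,0,0,0,0,0,-1],
    [0,0,0,0,0,0,-1],
    [0,0,0,0,0,0,-1],
    [0,0,0,0,0,0,-1],
    [0,0,0,0,0,0,-1],
    [0,0,0,0,0,0,-1],
    [-15,0,0,0,0,0,-1],
    [-40,0,0,0,0,0,-1],
    [-40,0,0,0,0,0,-1],
    [-40,0,0,0,0,0,-1],
    [-15,0,0,0,0,0,-1],
    [0,-22.5,16,0,0,0,-1],
    [0,-30,21.3,0,0,0,-1],
    [0,-30,21.3,0,0,0,-1],
    [0,-30,21.3,0,0,0,-1],
    [0,0,0,0,0,0,-1],
    [0,0,0,0,0,0,-1],
    [0,0,0,0,0,0,-1],
  ],
)

```text
clock: 31.45
eef_pos: [0.4818, -0.0757, 0.2227]
tool_rot: [0.535, 0.462, -0.534, 0.463]
ft_force: [0.3, -0.4, 0.6]
grip_width: 0.0853
```

```bash
python3 chk.py
```

```text
[ 0.4818 -0.0757  0.2227] 0.08532130807969127 [ 0.2633 -0.3625  0.5804] [ 0.9898 -0.1428  0.0019]
wrist bar (906, array([437.9,  62.4, 102.9,  38.5,  18.5]), 'mean', array([453.8,  67.9,  23.5]), 'zmed', np.float64(23.4))
 mat brass None
 mat white (510, array([481.7, -75.1,  19.8,  19.7,  83. ]), 'mean', array([482. , -74.2, 106.9]), 'zmed', np.float64(107.2))
 mat blue (710, array([479.5, -25.1,  22. ,  21.6,  81.9]), 'mean', array([480. , -24.5, 112.8]), 'zmed', np.float64(113.0))
 rack brass (751, array([602.1, -14.8,  23.1,  24.3,  61. ]), 'mean', array([601.3, -14.2, 102.6]), 'zmed', np.float64(103.0))
 rack white None
 rack blue None
top bar (785, array([459.1, 103.9, 169.5,  82.7,  57.3]), 'mean', array([468.6, 120.7,  20.7]), 'zmed', np.float64(20.4))
 mat brass None
 mat white (145, array([481.9, -73.8,  20.1,  20. ,  81.1]), 'mean', array([482. , -73.6, 104.2]), 'zmed', np.float64(104.2))
 mat blue (172, array([480.1, -23.4,  21.6,  21.9,  81.2]), 'mean', array([480.3, -23.1, 109.8]), 'zmed', np.float64(110.0))
 rack brass (159, array([603.2, -12.4,  23. ,  22.7,  38.5]), 'mean', array([603.2, -12.5, 100.1]), 'zmed', np.float64(100.1))
 rack white None
 rack blue None
side bar (392, array([458.2, 102.8, 170.1,  81.3,  57.3]), 'mean', array([456.3, 114.7,  20.7]), 'zmed', np.float64(20.3))
 mat brass None
 mat white (39, array([480.5, -71.8,  18.7,  19.3,  82.3]), 'mean', array([479.7, -70.8, 103.5]), 'zmed', np.float64(103.8))
 mat blue (50, array([478.5, -22.8,  21.2,  22.3,  85.7]), 'mean', array([478.8, -21.1, 109.1]), 'zmed', np.float64(109.5))
 rack brass (49, array([601.9, -13.6,  20.1,  24.2,   4.9]), 'mean', array([601.7, -10.8,  99.5]), 'zmed', np.float64(99.7))
 rack white None
 rack blue None
```

play_rows(
  plan=[
    [20,0,-0.8,0,0,0,-1],
    [35,0,0,0,0,0,-1],
    [35,0,0,0,0,0,-1],
    [30,0,0,0,0,0,-1],
    [16,0,0,0,0,0,-1],
    [7,0,0,0,0,0,-1],
    [0,0,0,0,0,0,1],
    [0,0,0,0,0,0,1],
    [0,0,0,0,0,0,1],
    [0,0,0,0,0,0,1],
    [0,0,0,0,0,0,1],
    [0,0,0,0,0,0,1],
    [0,0,0,0,0,0,1],
    [0,0,0,0,0,0,1],
  ],
)

```text
clock: 32.77
eef_pos: [0.4823, -0.0749, 0.0805]
tool_rot: [0.535, 0.462, -0.534, 0.464]
ft_force: [-0.8, 0.2, 6.1]
grip_width: 0.019
```

play_rows(
  plan=[
    [-10,0,0,0,0,0,1],
    [-25,0,0,0,0,0,1],
    [-30,0,0,0,0,0,1],
    [-30,0,0,0,0,0,1],
    [-25,0,0,0,0,0,1],
    [-15,0,0,0,0,0,1],
    [0,8,-9,0,0,0,1],
    [0,15,-17.3,0,0,0,1],
    [0,21.7,-24,0,0,0,1],
    [0,24,-27,0,0,0,1],
    [0,21,-24,0,0,0,1],
    [0,15,-17,0,0,0,1],
    [0,8,-9,0,0,0,1],
    [0,0,0,0,0,0,1],
    [0,0,0,0,0,0,1],
    [0,0,0,0,0,0,1],
  ],
)

```text
clock: 34.1
eef_pos: [0.61, 0.035, 0.2132]
tool_rot: [-0.534, -0.463, 0.535, -0.463]
ft_force: [0.1, -0.0, -0.6]
grip_width: 0.019
```

```bash
python3 hold.py 0
```

```text
[0.61   0.035  0.2132] 0.018967930970449704 [ 0.1 -0.  -0.6]
bottom [0.1392 0.1425 0.1499 0.1553]
held (8898, array([609.1,  36. ,  25.9,  50.5,  81.8]), 'mean', array([610.6,  41.9, 238.9]), 'zmed', np.float64(240.6))
```

play_rows(
  plan=[
    [15,0.8,0,0,0,0,1],
    [30,0,0,0,0,0,1],
    [35,0,0,0,0,0,1],
    [27,0,0,0,0,0,1],
    [12,0,0,0,0,0,1],
    [5,0,0,0,0,0,1],
    [2.5,0,0,0,0,0,1],
    [1,0,0,0,0,0,1],
    [0,0,0,0,0,0,1],
    [0,0,0,0,0,0,1],
    [0,0,0,0,0,0,1],
  ],
)

```text
clock: 35.12
eef_pos: [0.6126, 0.0351, 0.0881]
tool_rot: [0.535, 0.462, -0.534, 0.464]
ft_force: [0.1, -0.1, -0.2]
grip_width: 0.0191
```

play_rows(
  plan=[
    [1,0,0,0,0,0,1],
    [0.5,0,0,0,0,0,1],
    [0,0,0,0,0,0,1],
    [0,0,0,0,0,0,1],
  ],
)

```text
clock: 35.45
eef_pos: [0.6117, 0.0351, 0.0851]
tool_rot: [-0.534, -0.463, 0.534, -0.463]
ft_force: [-0.6, 0.2, 0.1]
grip_width: 0.0192
```

play_rows(
  plan=[
    [1,0,0,0,0,0,1],
    [0,0,0,0,0,0,1],
    [0,0,0,0,0,0,1],
  ],
)

```text
clock: 35.7
eef_pos: [0.6119, 0.0351, 0.0846]
tool_rot: [0.535, 0.463, -0.534, 0.463]
ft_force: [-0.6, 0.1, 3.3]
grip_width: 0.0189
```

play_rows(
  plan=[
    [0,0,0,0,0,0,-1],
    [0,0,0,0,0,0,-1],
    [0,0,0,0,0,0,-1],
    [0,0,0,0,0,0,-1],
    [0,0,0,0,0,0,-1],
    [0,0,0,0,0,0,-1],
    [-15,0,0,0,0,0,-1],
    [-35,0,0,0,0,0,-1],
    [-40,0,0,0,0,0,-1],
    [-40,0,0,0,0,0,-1],
    [-10,0,0,0,0,0,-1],
    [0,-23.3,14.7,0,0,0,-1],
    [0,-33,21,0,0,0,-1],
    [0,-33,21,0,0,0,-1],
    [0,-33,21,0,0,0,-1],
    [0,0,0,0,0,0,-1],
    [0,0,0,0,0,0,-1],
    [0,0,0,0,0,0,-1],
  ],
)

```text
clock: 37.2
eef_pos: [0.4804, -0.0245, 0.2248]
tool_rot: [0.535, 0.462, -0.534, 0.463]
ft_force: [-0.5, 0.4, -0.2]
grip_width: 0.0851
```

```bash
python3 chk.py | grep -v None
```

```text
[ 0.4804 -0.0245  0.2248] 0.08513320676921213 [-0.5092  0.3778 -0.2461] [ 0.9898 -0.1427  0.0024]
wrist bar (1858, array([452.6,  81.8, 126.8,  70.8,  44.3]), 'mean', array([463.5,  95.3,  23.3]), 'zmed', np.float64(23.3))
 mat blue (602, array([480.2, -24.7,  21.5,  21.5,  81.5]), 'mean', array([480.1, -23.7, 112.6]), 'zmed', np.float64(112.9))
 rack brass (618, array([602.4, -14.4,  23. ,  23.9,  33.4]), 'mean', array([601.6, -13.5, 102.6]), 'zmed', np.float64(103.1))
 rack white (703, array([610.7,  34.7,  19.6,  20.5,  81.1]), 'mean', array([609.6,  34.9, 110.5]), 'zmed', np.float64(111.1))
top bar (751, array([459.7, 103.5, 169.4,  82.7,  57.6]), 'mean', array([470.7, 122.4,  20.7]), 'zmed', np.float64(20.3))
 mat blue (30, array([482.7, -13.9,   4.7,  21. ,  69.7]), 'mean', array([484.6, -15. , 109.9]), 'zmed', np.float64(109.8))
 rack brass (161, array([603.4, -12.3,  22.9,  22.9,  44.8]), 'mean', array([603.2, -12.4, 100. ]), 'zmed', np.float64(100.1))
 rack white (142, array([611.7,  34.8,  19.8,  20.2,  81.7]), 'mean', array([611.4,  35. , 108.3]), 'zmed', np.float64(108.3))
side bar (381, array([458.6, 102.8, 172. ,  81. ,  56.9]), 'mean', array([456. , 114. ,  20.7]), 'zmed', np.float64(20.2))
 mat blue (52, array([479. , -22.7,  23.2,  21.7,  79.8]), 'mean', array([478.9, -20.2, 109.2]), 'zmed', np.float64(109.6))
 rack brass (45, array([602. , -13.6,  20.2,  23.7,   5. ]), 'mean', array([601.3, -11.6,  99.2]), 'zmed', np.float64(99.7))
 rack white (53, array([609.4,  38.2,  21.3,  19.3,   5.8]), 'mean', array([609.6,  38.4, 107.5]), 'zmed', np.float64(108.0))
```

Blue is last. I'll grip it with the TCP at about 0.085 (descend 140 mm).

play_rows(
  plan=[
    [20,0,0,0,0,0,-1],
    [35,0,0,0,0,0,-1],
    [35,0,0,0,0,0,-1],
    [28,0,0,0,0,0,-1],
    [15,0,0,0,0,0,-1],
    [7,0,0,0,0,0,-1],
    [0,0,0,0,0,0,1],
    [0,0,0,0,0,0,1],
    [0,0,0,0,0,0,1],
    [0,0,0,0,0,0,1],
    [0,0,0,0,0,0,1],
    [0,0,0,0,0,0,1],
    [0,0,0,0,0,0,1],
    [0,0,0,0,0,0,1],
  ],
)

```text
clock: 38.52
eef_pos: [0.4806, -0.0245, 0.0854]
tool_rot: [0.535, 0.462, -0.534, 0.464]
ft_force: [-1.1, -0.3, 6.9]
grip_width: 0.021
```

play_rows(
  plan=[
    [-10,0,0,0,0,0,1],
    [-25,0,0,0,0,0,1],
    [-30,0,0,0,0,0,1],
    [-30,0,0,0,0,0,1],
    [-25,0,0,0,0,0,1],
    [-18,0,0,0,0,0,1],
    [0,8.8,-9,0,0,0,1],
    [0,16,-17.4,0,0,0,1],
    [0,23,-24.4,0,0,0,1],
    [0,26,-27,0,0,0,1],
    [0,23,-24,0,0,0,1],
    [0,17,-17,0,0,0,1],
    [0,8,-9,0,0,0,1],
    [0,0,0,0,0,0,1],
    [0,0,0,0,0,0,1],
    [0,0,0,0,0,0,1],
  ],
)

```text
clock: 39.85
eef_pos: [0.6174, 0.0845, 0.2209]
tool_rot: [-0.534, -0.463, 0.535, -0.463]
ft_force: [-0.1, -0.7, -1.3]
grip_width: 0.0208
```

```bash
python3 hold.py 0
```

```text
[0.6174 0.0845 0.2209] 0.02078795690918566 [-0.1 -0.7 -1.3]
bottom [0.1418 0.1448 0.1502 0.1525]
held (9123, array([616.5,  85.6,  25.7,  50.6,  81.5]), 'mean', array([618.2,  91.3, 246.6]), 'zmed', np.float64(249.1))
```

play_rows(
  plan=[
    [15,1,0,0,0,0,1],
    [30,0,0,0,0,0,1],
    [35,0,0,0,0,0,1],
    [27,0,0,0,0,0,1],
    [13,0,0,0,0,0,1],
    [5,0,0,0,0,0,1],
    [3,0,0,0,0,0,1],
    [1.5,0,0,0,0,0,1],
    [0,0,0,0,0,0,1],
    [0,0,0,0,0,0,1],
    [0,0,0,0,0,0,1],
  ],
)

```text
clock: 40.87
eef_pos: [0.6202, 0.0847, 0.0941]
tool_rot: [0.535, 0.463, -0.534, 0.464]
ft_force: [0.6, -0.1, -1.4]
grip_width: 0.0211
```

play_rows(
  plan=[
    [1,0,0,0,0,0,1],
    [0.5,0,0,0,0,0,1],
    [0,0,0,0,0,0,1],
    [0,0,0,0,0,0,1],
  ],
)

```text
clock: 41.2
eef_pos: [0.6193, 0.0846, 0.0911]
tool_rot: [-0.534, -0.463, 0.534, -0.463]
ft_force: [1.1, 0.3, -0.8]
grip_width: 0.0211
```

play_rows(
  plan=[
    [1,0,0,0,0,0,1],
    [0,0,0,0,0,0,1],
    [0,0,0,0,0,0,1],
  ],
)

```text
clock: 41.45
eef_pos: [0.6192, 0.0846, 0.0899]
tool_rot: [-0.534, -0.463, 0.534, -0.463]
ft_force: [-0.5, 0.4, -1.4]
grip_width: 0.021
```

play_rows(
  plan=[
    [0.7,0,0,0,0,0,1],
    [0,0,0,0,0,0,1],
    [0,0,0,0,0,0,1],
  ],
)

```text
clock: 41.7
eef_pos: [0.6194, 0.0846, 0.0896]
tool_rot: [0.534, 0.463, -0.534, 0.463]
ft_force: [-0.3, -0.0, 0.3]
grip_width: 0.0211
```

play_rows(
  plan=[
    [0.3,0,0,0,0,0,1],
    [0,0,0,0,0,0,-1],
    [0,0,0,0,0,0,-1],
    [0,0,0,0,0,0,-1],
    [0,0,0,0,0,0,-1],
    [0,0,0,0,0,0,-1],
    [0,0,0,0,0,0,-1],
    [-15,0,0,0,0,0,-1],
    [-35,0,0,0,0,0,-1],
    [-40,0,0,0,0,0,-1],
    [-40,0,0,0,0,0,-1],
    [-20,0,0,0,0,0,-1],
    [0,-30,25,0,0,0,-1],
    [0,-30,25,0,0,0,-1],
    [0,-30,25,0,0,0,-1],
    [0,-30,25,0,0,0,-1],
    [0,-30,25,0,0,0,-1],
    [0,0,0,0,0,0,-1],
    [0,0,0,0,0,0,-1],
    [0,0,0,0,0,0,-1],
  ],
)

```text
clock: 43.37
eef_pos: [0.4538, -0.0178, 0.2398]
tool_rot: [0.535, 0.462, -0.534, 0.463]
ft_force: [-0.6, 0.7, 0.6]
grip_width: 0.0856
```

```bash
sed -i "s/Q,.474,.125,.09,.015,.03)/Q[abs(Q[...,0]-.474)<.03],.474,.125,.08,.014,.03)/" chk.py && python3 chk.py | grep -v None
python3 - <<'E'
import cv2
I=cv2.imread('pics/chk_top.png')[110:280,140:400]; cv2.imwrite('pics/fin.png',cv2.resize(I,None,fx=3,fy=3,interpolation=cv2.INTER_CUBIC))
E
```

```text
[ 0.4538 -0.0178  0.2398] 0.08555976617101745 [-0.626   0.6544  0.5582] [ 0.9897 -0.1429  0.0022]
wrist bar (1563, array([473.7, 104.9,  88.4,  19.5,  89.2]), 'mean', array([473.7, 106.3,  23.3]), 'zmed', np.float64(23.3))
 rack brass (590, array([602.4, -14.2,  23.3,  24.5,  88. ]), 'mean', array([601.1, -13.5, 102.5]), 'zmed', np.float64(103.1))
 rack white (607, array([611.1,  34.5,  18.5,  21.4,  82.7]), 'mean', array([609.4,  34.8, 110.5]), 'zmed', np.float64(111.1))
 rack blue (919, array([617.8,  83.9,  21.5,  22.9,  82.6]), 'mean', array([616.3,  83.8, 116.2]), 'zmed', np.float64(116.8))
top bar (712, array([474. , 125.3, 128.4,  18.8,  89.9]), 'mean', array([474.6, 126.9,  20.4]), 'zmed', np.float64(20.4))
 rack brass (161, array([603.4, -12.4,  22.9,  23. ,  45.1]), 'mean', array([603.2, -12.4, 100.1]), 'zmed', np.float64(100.1))
 rack white (143, array([611.7,  34.8,  19.8,  19.9,  81.2]), 'mean', array([611.4,  34.9, 108.2]), 'zmed', np.float64(108.3))
 rack blue (168, array([619.1,  84. ,  21.8,  21.7,  82. ]), 'mean', array([618.7,  84.1, 113.8]), 'zmed', np.float64(113.9))
side bar (297, array([472.7, 127.8, 127.1,  19.4,  89.7]), 'mean', array([473.3, 134.6,  20.1]), 'zmed', np.float64(20.2))
 rack brass (51, array([602.1, -14. ,  20.2,  25.5,   5.6]), 'mean', array([601.3, -10.6,  99.1]), 'zmed', np.float64(99.8))
 rack white (55, array([610.3,  37.4,  22.1,  19.9,  81.6]), 'mean', array([609.6,  38.2, 107.1]), 'zmed', np.float64(107.6))
 rack blue (62, array([617.7,  86.7,  21.9,  20.6,  79.2]), 'mean', array([617. ,  88.4, 113.3]), 'zmed', np.float64(113.9))
```

View pics/fin.png

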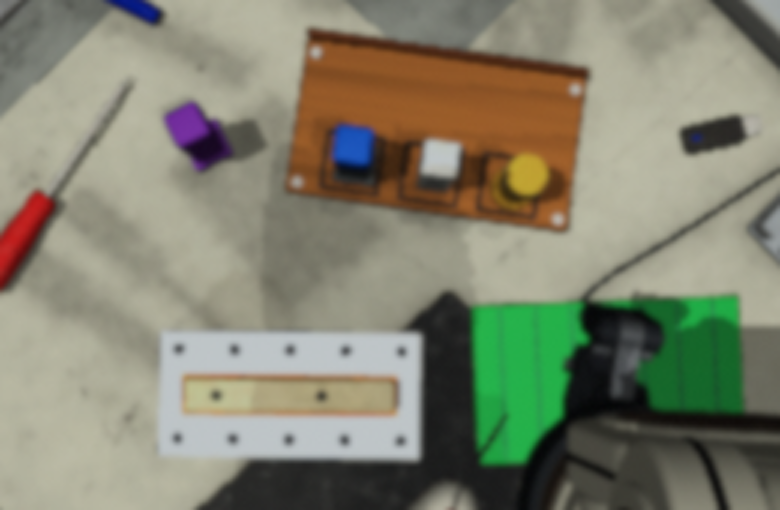

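The blue, white and brass gauges stand in their outlines at crop (352,155), (438,165) and (522,180). The bar lies in the orange outline (290,395), and the screwdriver, USB stick and purple piece haven't moved. Handing in.

```bash
python3 -c "
from workcell import *
print(job_done())"
```

```text
the job is handed in; nothing more can be done
None
```

The job is done and handed in at about 43.5 s of the allowed 128 s; no verdict is reported back. I stood white, blue and brass on the green mat, laid the bar in the orange outline, then put brass, white and blue back on their places in the rack.

**Gauges:** the last checks showed all three upright at the right top heights. White and blue were within about 1 mm of where they started, and brass within about 2 mm; the limit is 13 mm.

**Bar:** its centre measured (474.0, 125.3) mm against the outline's (473.9, 125.8) mm, parallel to within about 1°. It was flat and released.

**Other things:** the screwdriver, USB stick and purple look-alike looked unmoved in the last top picture. I did not measure them. The gripper was open and clear of everything.

**Disagreements:** the cameras differed by about 2–4 mm in position, and the top and side views read heights 2–3 mm lower than the wrist view. Each time I set a gauge or the bar down, I stepped the last millimetre or two by force. Contact did not show clearly for white and blue on the mat, or for blue back in the rack (about 0.3 N), so those may have dropped up to about 1 mm.

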